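# Open the roller pump and hold its sprung pressure arm back

## Task

I need both hands to lay a new tube in the roller pump. Turn its lock knob anticlockwise (seen from above) until it clicks over into its second position and stays there by itself, then draw the spring-loaded pressure arm by its upright grip post, away from the rotor, all the way to its stop, and finish while still holding it there against the spring - do not let go. Leave the tube rack, beaker, timer and pen beside the pump where they are.

Things in the scene. Friction and masses are not known exactly. Their poses are not given: they have to be found in the camera images.
- pump: Bench roller pump: white box with grey deck, 80 mm high, fixed to the counter; place and heading vary. Origin on the counter; the box spans -115..+95 mm in its x, -126..+106 in its y. Its -x face (display, buttons) looks to the robot. On deck: rotor 72 mm wide (axis x +52, y +5, top 123 mm above the counter), arm pivot (x -20, y -55, top 122), lock knob, grip post; all else is lower
- knob_bar (a point): Black grip bar on top of the lock knob: 40 mm long, 13 thick, 25 tall. Origin: centre of its underside, on the knob's vertical axis, 109 mm above the counter (pump frame x +28, y -98 mm); top at 134 mm. Below it is a round skirt 42 mm wide, its top level with the origin. The bar's x axis runs along it and turns with the knob; at the start it is the pump's x axis
- lock_knob (a joint): Knob angle (rad), growing anticlockwise seen from above. About 0 = locked: a cam blade under the knob blocks the arm's tail. Its spring detent rests at 0 and at 1.26, with a crest at 0.63: about 0.25 N m takes it over the crest, then it springs on to 1.26 = released, and stays. Hard end at 1.36
- pivot_axis (a point): Point on the vertical axis of the pressure arm, 101 mm above the counter; its axes turn with the arm, y pointing along the arm to the grip post, x away from the side to which the arm opens
- grip_post (a point): Upright black ribbed round post, 16 mm across, 48 mm tall, on the free end of the steel pressure arm, 130 mm from the pivot axis. Origin: centre of its foot on the arm, 101 mm above the counter; top at 149 mm; free all round for the fingers. It turns with the arm and has the axes of pivot_axis
- pressure_arm (a joint): Arm angle (rad). 0 = shut, pressed towards the rotor by a torsion spring, arm along the pump's y axis. Grows anticlockwise seen from above: the post swings on a 130 mm radius towards the pump's -x side. 0.55 = on the open stop (a rubber-sleeved pin). Takes 3 N at the post when shut, 7 N at the stop; springs shut if let go. Knob locked: it moves under 0.05
- tube_rack: Bystander: rack with test tubes, 160 mm long, 52 mm wide, 114 mm high, left of the pump; origin centre of its underside
- beaker: Bystander: glass beaker 74 mm across, 85 mm high, at the front left of the pump; origin centre of its underside
- timer: Bystander: white lab timer 35 x 62 x 64 mm, right in front of the pump; origin centre of its underside
- pen: Bystander: marker pen lying on the counter, 135 mm long, 16 mm thick, right of the timer; origin at its middle, on its underside

How it is judged:
On the way, in this order (a step that is already met when the one before it is completed fails the run):
1. the lock knob has clicked over into its released position and stays there with the fingers off it, the arm still shut (value of joint lock_knob above 1.1 rad and contact force between the fingers and lock_knob below 0.1 N and value of joint pressure_arm below 0.1 rad), for 0.2 s.
2. the pressure arm is drawn to its open stop by its post (value of joint pressure_arm above 0.5 rad and contact force between the fingers and pressure_arm above 1.5 N), for 0.2 s.
At the end, for the whole second after the job is handed in: the arm is within 0.05 rad of its open stop and still, the fingers bear on it with more than 1.5 N, and the lock knob is in its released click (above 1.1 rad) (all of step 2 and velocity of joint pressure_arm between -0.1 and 0.1 rad/s and value of joint lock_knob above 1.1 rad); the arm keeps its last pose, push and grip.
It fails at once if the tube rack is shifted more than 25 mm or tipped (distance of tube_rack from where it was at the start of the episode above 0.025 m or angle between tube_rack's own z axis and vertical above 0.3 rad).
It fails at once if the beaker is shifted more than 25 mm or tipped (distance of beaker from where it was at the start of the episode above 0.025 m or angle between beaker's own z axis and vertical above 0.3 rad).
It fails at once if the timer or the pen is shifted more than 25 mm (distance of any of timer, pen from where it was at the start of the episode above 0.025 m).
It also fails if it takes over 38 s, if anything falls off the work surface, if the arm or the gripper's body presses on something with over 40 N, if the wrist force passes 120 N, or if a joint passes its speed limit or range.

## Robot

A 6-joint arm with a two-finger parallel gripper is mounted at the origin on a cart in front of the work surface, level with it; the furniture and walls round the work are solid. World frame = base frame: x ahead of the robot, y to its left, z up, the work surface at z = 0. Lengths are in m, angles in rad, forces in N, time in s.
With the tool pointing down it reaches from about 0.3 to 0.875 m from the base axis. Payload 6.4 kg.
Tool frame: the origin (TCP) lies midway between the tips of the shut fingers; the grasp point (between the pads) lies 19 mm behind it; z points along the fingers, y is the line along which they close (so a half turn about z gives the same grasp; the last joint's range is limited). The gripper opens to 85 mm and grips with 20 to 120 N. Pads are 22 mm wide; open, the fingers measure 114 mm over their backs; the gripper's body (76 mm by 85 mm) begins 54 mm behind the grasp point. The pads swing forward as they close: fully open they stand 13 mm farther back than shut.
Start: joints at [1.049, 0.181, 1.607, -0, 1.354, -0.206], TCP at [0.179, 0.547, 0.231] pointing down, gripper open.
Joint ranges: [-2.99, 2.99], [-0.89, 2.07], [0.3, 2.58], [-1.14, 4.28], [0, 2.63], [-3.12, 3.12]. Speed limits (rad/s): [2.57, 2.57, 3.01, 3.14, 3.14, 3.14].

## Interface

Orientations are given as a unit quaternion [x, y, z, w].
In Python, from station import sense, grab_frame, hand_in gives the robot as it stands.
- The arm moves only by the tool move_arm, never from a script. Its argument "series" is a list of rows, each an object of numbers: "x", "y", "z": the shift along the tool's x, y, z in mm; "ax", "ay", "az": the turn, a rotation vector about the tool's x, y, z in rad; "jaw": the finger opening in mm, from 0 to 85.4. A call has exactly 5 rows; each row is the pose to reach, as a shift and turn from the pose commanded when the call began, along the tool's axes at that moment; what a row does not reach only later rows make up. A row lasts 1/12 s, in which the tool goes at most 41.7 mm and 7.16 degrees, less where a joint would pass 70% of its speed; a pose out of reach is approached as far as the arm can. A call with a gripper value outside its range is refused whole. The fingers move at their own pace and stop on an object; the grip force is fixed at half the most. Time passes only in rows, so rows that repeat a pose let the fingers close, or fill a call up. It gives the time, the measured TCP pose, the force, the opening and the grip force at its end, in the units of the state.
- sense(): the state, without advancing time (a new reading comes with each control period).
- grab_frame(name): name is "scene" or "top" or "wrist"; returns a dict with "frame" (384x512x3 uint8, red, green, blue), "fx", "fy", "cx", "cy" (pixels), "extrinsics" (4x4, takes a point from world to camera coordinates). Camera axes: x right, y down, z forward; pixel columns grow to the right and rows downward; lengths in m; the calibration is good to about 2 mm. The wrist camera is an equidistant fisheye: a pixel r from the principal point sees the ray r / f radians off the axis. A picture is of the moment at which its call begins. There is no depth.
- hand_in(): hands the job in; it is judged then, once.
The state is a dict: "clock": time; "joint_positions": joint angles; "joint_vel": joint speeds; "tau": joint torques, N m; "position": TCP position; "orientation": TCP orientation; "ft_force": force on the tool from outside, world axes, zero at the start; "ft_torque": the same for the moment, N m; "finger_gap": finger opening in m; "grip_force": force on a finger pad.
Only numpy, scipy, OpenCV 4.12 (cv2) and the standard library are available. Lean on these libraries where they do the work, as an engineer would, in place of code of your own. Each camera call takes 0.05 s, during which the arm holds its last target. There are 200 camera calls.

## Working session

There is one attempt and no reset: what is moved stays moved. The work goes in short steps, Python scripts to look and compute and a tool call to move; the robot and the scene stay as the last step left them, time stands still between calls to the robot, and variables do not carry over. Pictures are saved under pics/ and viewed, at most 10 in all, crops included, and the job is handed in when it is done.

Besides the shell and the picture viewer there is one more tool, called after ">>>" by a JSON object that holds its "fn" and its "kwargs". move_arm: Moves the arm, as the interface text tells. Its arguments: {"type":"object","properties":{"series":{"type":"array","items":{"type":"object","properties":{"x":{"type":"number"},"y":{"type":"number"},"z":{"type":"number"},"ax":{"type":"number"},"ay":{"type":"number"},"az":{"type":"number"},"jaw":{"type":"number"}}}}},"required":["series"]}

```bash
mkdir -p pics; python3 - <<'E'
from station import sense, grab_frame
import cv2,numpy as np
s=sense();print(s)
for n in("scene","top"):
    f=grab_frame(n);cv2.imwrite(f"pics/{n}0.png",f["frame"][:,:,::-1]);np.savez(f"pics/{n}0.npz",**f)
    print(n,f["fx"],f["fy"],f["cx"],f["cy"],np.round(f["extrinsics"],3).tolist())
E
```

```text
{'clock': 0.0, 'joint_positions': array([ 1.04870282e+00,  1.81565412e-01,  1.60801046e+00, -1.77304268e-05,
        1.35378780e+00, -2.06298690e-01]), 'joint_vel': array([-0.0002902 , -0.0011157 , -0.00064136, -0.00027102, -0.00043296,
        0.00041449]), 'tau': array([-1.28686956e-03, -4.44873333e+01, -3.51339877e+01, -3.40361366e-04,
        8.95336474e-03,  1.17771538e-05]), 'position': array([0.17828513, 0.54608024, 0.23036926]), 'orientation': array([ 1.57240166e-01,  9.87559996e-01, -8.30512157e-04, -3.07328950e-04]), 'ft_force': array([ 0.45333909, -0.12540464,  0.52471642]), 'ft_torque': array([-0.03545337, -0.04193039,  0.0272647 ]), 'grip_force': 0.0, 'finger_gap': 0.08529872827680962}
scene 413.55525361118123 413.55525361118123 253.86498914931275 188.2823365950314 [[0.689, -0.725, -0.017, -0.206], [-0.39, -0.351, -0.851, 0.287], [0.611, 0.593, -0.525, 0.872], [0.0, 0.0, 0.0, 1.0]]
top 441.6181852963862 441.6181852963862 250.30297532260303 193.45283847601516 [[-0.058, -0.998, 0.005, 0.137], [-0.978, 0.056, -0.203, 0.447], [0.202, -0.016, -0.979, 1.085], [0.0, 0.0, 0.0, 1.0]]
```

View pics/scene0.png

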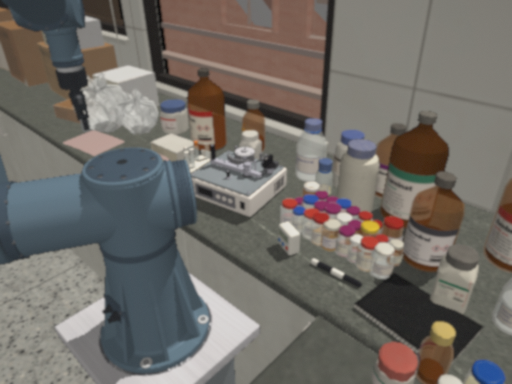

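View pics/top0.png

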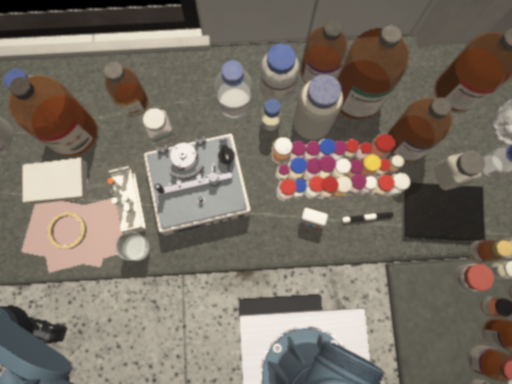

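Scene: pump around (240,180), robot in front. Top: pump at cols 145–248, rows 135–232; dark knob near (227,155), arm from about (225,180) to (165,188), rotor (183,158), rack at (127,200), beaker (133,246), timer (314,217). I'll zoom both views.

```bash
python3 - <<'E'
import cv2,numpy as np
a=cv2.imread("pics/top0.png")[125:245,100:260];b=cv2.imread("pics/scene0.png")[125:225,170:300]
a=cv2.resize(a,None,fx=5,fy=5,interpolation=cv2.INTER_CUBIC);b=cv2.resize(b,None,fx=6,fy=6,interpolation=cv2.INTER_CUBIC)
cv2.imwrite("pics/ta.png",a);cv2.imwrite("pics/sb.png",b)
E
```

```text
(no output)
```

View pics/ta.png

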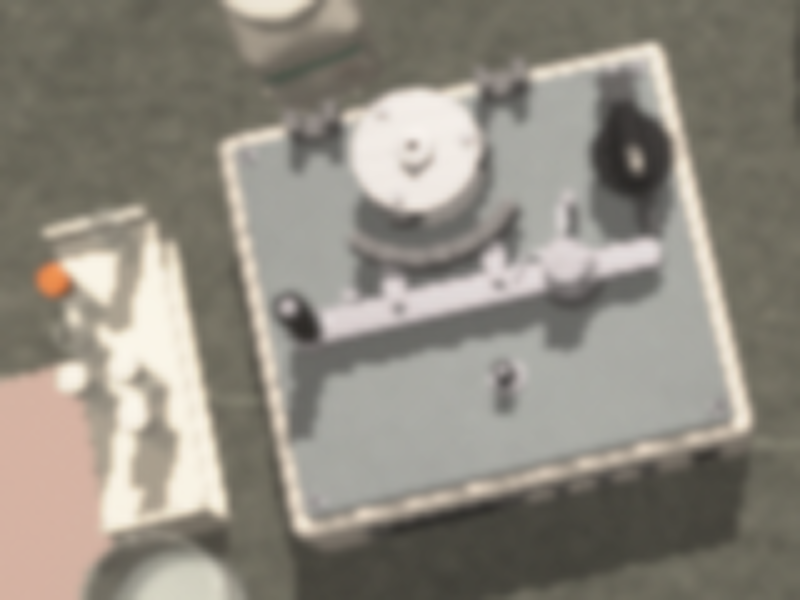

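View pics/sb.png

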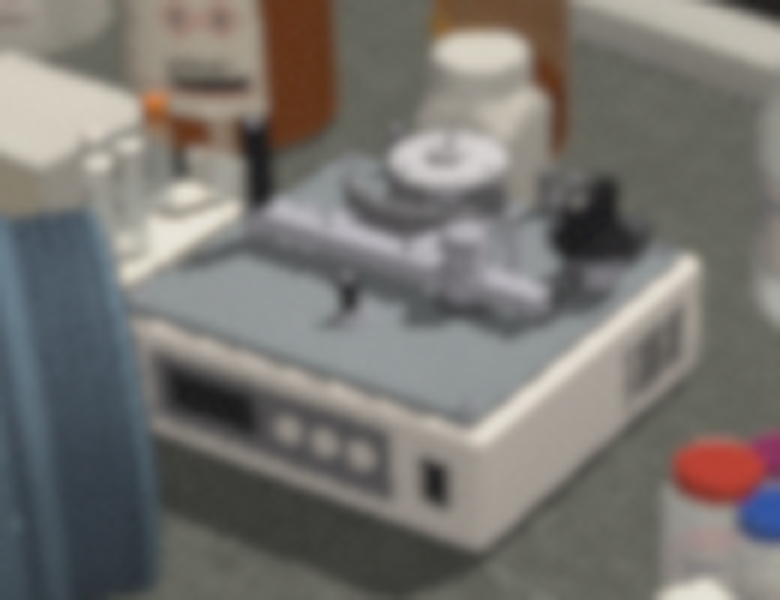

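Top crop: deck corners at (225,142), (658,48), (748,428), (300,530); rotor (415,150), post top (290,303), pivot (570,258), knob (632,150). Scene crop: corners (692,258), (475,430); rotor (447,157), post top (258,125), pivot (465,230), knob (600,190).

```bash
cat > h.py <<'E'
import numpy as np,cv2
from scipy.optimize import least_squares
def ray(f,p):
    E=np.array(f["extrinsics"]);R,t=E[:3,:3],E[:3,3]
    d=R.T@np.array([(p[0]-f["cx"])/f["fx"],(p[1]-f["cy"])/f["fy"],1]);return -R.T@t,d/np.linalg.norm(d)
def onz(f,p,z):
    o,d=ray(f,p);return o+d*(z-o[2])/d[2]
def tri(*fp):
    A=np.zeros((3,3));b=np.zeros(3);r=[ray(f,p) for f,p in fp]
    for o,d in r:
        M=np.eye(3)-np.outer(d,d);A+=M;b+=M@o
    X=np.linalg.solve(A,b);return X,[np.linalg.norm((np.eye(3)-np.outer(d,d))@(X-o)) for o,d in r]
E
python3 - <<'E'
from h import *
T=dict(np.load("pics/top0.npz"));S=dict(np.load("pics/scene0.npz"))
tp=lambda u,v:((u+.5)/5-.5+100,(v+.5)/5-.5+125)
sp=lambda u,v:((u+.5)/6-.5+170,(v+.5)/6-.5+125)
P={'TL':(95,106),'TR':(95,-126),'BR':(-115,-126),'BL':(-115,106)}
tc={'TL':(225,142),'TR':(658,48),'BR':(748,428),'BL':(300,530)}
for k in tc: print(k,np.round(onz(T,tp(*tc[k]),.08),4))
for n,a,b in(('rotor',(415,150),(447,157)),('post',(288,300),(258,122)),('pivot',(570,258),(465,228)),('TR',(658,48),(692,258)),('BR',(748,428),(475,430))):
    X,e=tri((T,tp(*a)),(S,sp(*b)));print(n,np.round(X,4),np.round(e,4))
src=[];dst=[]
for k in tc: src.append(P[k]);dst.append(onz(T,tp(*tc[k]),.08)[:2])
src.append((52,5));dst.append(onz(T,tp(415,150),.123)[:2]);src.append((-20,75));dst.append(onz(T,tp(288,303),.149)[:2])
src.append((-20,-55));dst.append(onz(T,tp(570,258),.122)[:2])
src=np.array(src)/1e3;dst=np.array(dst)
f=lambda q:np.c_[np.cos(q[2])*src[:,0]-np.sin(q[2])*src[:,1]+q[0],np.sin(q[2])*src[:,0]+np.cos(q[2])*src[:,1]+q[1]]-dst
r=least_squares(lambda q:f(q).ravel(),[.5,.2,0],loss='soft_l1',f_scale=.003);q=r.x
print(q);print(np.round(f(q)*1e3,1).tolist())
c,s=np.cos(q[2]),np.sin(q[2]);W=lambda x,y:np.array([c*x-s*y+q[0],s*x+c*y+q[1]])
print('knob',W(.028,-.098),'post',W(-.02,.075),'piv',W(-.02,-.055))
print('open post',W(-.02-.13*np.sin(.55),-.055+.13*np.cos(.55)))
E
```

```text
TL [0.5666 0.3722 0.08  ]
TR [0.604  0.1515 0.08  ]
BR [0.4054 0.117  0.08  ]
BL [0.3676 0.3377 0.08  ]
rotor [0.5454 0.2724 0.1147] [0.001 0.001]
post [0.4664 0.3295 0.1453] [0.0011 0.0011]
pivot [0.4845 0.1988 0.1229] [0.0014 0.0014]
TR [0.605  0.1526 0.0738] [0.0016 0.0016]
BR [0.4052 0.1174 0.0776] [0.0007 0.0007]
[0.49512327 0.25655391 0.17436106]
[[3.7, 5.3], [6.5, -2.5], [-1.6, -4.5], [-4.2, 3.3], [1.8, -0.2], [-2.5, -1.1], [-0.8, 0.9]]
knob [0.53969966 0.16489724] post [0.4624156  0.32694715] piv [0.48496786 0.19891826]
open post [0.39882244 0.29627825]
```

```bash
cat >> h.py <<'E'
from scipy.spatial.transform import Rotation as Ro
def down(head): # tool z down, tool y at heading
    y=np.array([np.cos(head),np.sin(head),0]);z=np.array([0,0,-1.]);return np.c_[np.cross(y,z),y,z]
def plan(p0,R0,p1,R1,n):
    """n calls: tool-axis shift mm and rotvec per call"""
    w=Ro.from_matrix(R0.T@R1).as_rotvec()
    for i in range(n):
        R=R0@Ro.from_rotvec(w*i/n).as_matrix();print(i,np.round(R.T@(p1-p0)/n*1e3,1),np.round(w/n,3))
E
python3 - <<'E'
from h import *
from station import sense
s=sense();R0=Ro.from_quat(s["orientation"]).as_matrix();plan(s["position"],R0,np.array([.54,.165,.21]),down(-1.397+1e-9),5)
E
```

```text
0 [-92.4 -50.    4.1] [-0.    0.    0.53]
1 [-105.     3.6    4.1] [-0.    0.    0.53]
2 [-88.7  56.3   4.1] [-0.    0.    0.53]
3 [-48.1  93.4   4.1] [-0.    0.    0.53]
4 [  5.8 104.9   4.1] [-0.    0.    0.53]
```

>>> {"fn": "move_arm", "kwargs": {"series": [{"x":-18.5,"y":-10,"z":0.8,"az":0.106,"jaw":45},{"x":-37,"y":-20,"z":1.6,"az":0.212,"jaw":45},{"x":-55.5,"y":-30,"z":2.4,"az":0.318,"jaw":45},{"x":-74,"y":-40,"z":3.2,"az":0.424,"jaw":45},{"x":-92.5,"y":-50,"z":4,"az":0.53,"jaw":45}]}}

```text
invalid input at $.series[0]: expected keys x, y, z, ax, ay, az, jaw
```

>>> {"fn": "move_arm", "kwargs": {"series": [{"x":-21,"y":0.7,"z":0.8,"az":0.106,"jaw":45},{"x":-42,"y":1.4,"z":1.6,"az":0.212,"jaw":45},{"x":-63,"y":2.1,"z":2.4,"az":0.318,"jaw":45},{"x":-84,"y":2.8,"z":3.2,"az":0.424,"jaw":45},{"x":-105,"y":3.5,"z":4,"az":0.53,"jaw":45}]}}

```text
invalid input at $.series[0]: expected keys x, y, z, ax, ay, az, jaw
```

>>> {"fn": "move_arm", "kwargs": {"series": [{"x":-18,"y":11,"z":0.8,"az":0.106,"jaw":45},{"x":-36,"y":22.5,"z":1.6,"az":0.212,"jaw":45},{"x":-53,"y":34,"z":2.4,"az":0.318,"jaw":45},{"x":-71,"y":45,"z":3.2,"az":0.424,"jaw":45},{"x":-88.5,"y":56.5,"z":4,"az":0.53,"jaw":45}]}}

```text
invalid input at $.series[0]: expected keys x, y, z, ax, ay, az, jaw
```

>>> {"fn": "move_arm", "kwargs": {"series": [{"x":-9.6,"y":18.7,"z":0.8,"az":0.106,"jaw":45},{"x":-19,"y":37.4,"z":1.6,"az":0.212,"jaw":45},{"x":-29,"y":56,"z":2.4,"az":0.318,"jaw":45},{"x":-38.5,"y":74.7,"z":3.2,"az":0.424,"jaw":45},{"x":-48,"y":93.5,"z":4,"az":0.53,"jaw":45}]}}

```text
invalid input at $.series[0]: expected keys x, y, z, ax, ay, az, jaw
```

>>> {"fn": "move_arm", "kwargs": {"series": [{"x":1.2,"y":21,"z":0.8,"az":0.106,"jaw":45},{"x":2.4,"y":42,"z":1.6,"az":0.212,"jaw":45},{"x":3.6,"y":63,"z":2.4,"az":0.318,"jaw":45},{"x":4.8,"y":84,"z":3.2,"az":0.424,"jaw":45},{"x":6,"y":105,"z":4,"az":0.53,"jaw":45}]}}

```text
invalid input at $.series[0]: expected keys x, y, z, ax, ay, az, jaw
```

>>> {"fn": "move_arm", "kwargs": {"series": [{"x":-18.5,"y":-10,"z":0.8,"ax":0,"ay":0,"az":0.106,"jaw":45},{"x":-37,"y":-20,"z":1.6,"ax":0,"ay":0,"az":0.212,"jaw":45},{"x":-55.5,"y":-30,"z":2.4,"ax":0,"ay":0,"az":0.318,"jaw":45},{"x":-74,"y":-40,"z":3.2,"ax":0,"ay":0,"az":0.424,"jaw":45},{"x":-92.5,"y":-50,"z":4,"ax":0,"ay":0,"az":0.53,"jaw":45}]}}

```text
clock: 0.52
position: [0.2512, 0.4694, 0.2268]
orientation: [0.413, 0.911, -0.0, -0.0]
ft_force: [0.2, -0.2, 1.1]
finger_gap: 0.045
grip_force: 0.0
```

>>> {"fn": "move_arm", "kwargs": {"series": [{"x":-21,"y":0.7,"z":0.8,"ax":0,"ay":0,"az":0.106,"jaw":45},{"x":-42,"y":1.4,"z":1.6,"ax":0,"ay":0,"az":0.212,"jaw":45},{"x":-63,"y":2.1,"z":2.4,"ax":0,"ay":0,"az":0.318,"jaw":45},{"x":-84,"y":2.8,"z":3.2,"ax":0,"ay":0,"az":0.424,"jaw":45},{"x":-105,"y":3.5,"z":4,"ax":0,"ay":0,"az":0.53,"jaw":45}]}}

```text
clock: 0.93
position: [0.3235, 0.3931, 0.2229]
orientation: [0.637, 0.771, -0.0, -0.0]
ft_force: [-0.9, 0.4, 0.6]
finger_gap: 0.0448
grip_force: 0.0
```

>>> {"fn": "move_arm", "kwargs": {"series": [{"x":-18,"y":11,"z":0.8,"ax":0,"ay":0,"az":0.106,"jaw":45},{"x":-36,"y":22.5,"z":1.6,"ax":0,"ay":0,"az":0.212,"jaw":45},{"x":-53,"y":34,"z":2.4,"ax":0,"ay":0,"az":0.318,"jaw":45},{"x":-71,"y":45,"z":3.2,"ax":0,"ay":0,"az":0.424,"jaw":45},{"x":-88.5,"y":56.5,"z":4,"ax":0,"ay":0,"az":0.53,"jaw":45}]}}

```text
clock: 1.35
position: [0.3961, 0.3172, 0.2188]
orientation: [0.817, 0.577, -0.0, -0.0]
ft_force: [-0.5, -1.2, 0.3]
finger_gap: 0.0448
grip_force: 0.0
```

>>> {"fn": "move_arm", "kwargs": {"series": [{"x":-9.6,"y":18.7,"z":0.8,"ax":0,"ay":0,"az":0.106,"jaw":45},{"x":-19,"y":37.4,"z":1.6,"ax":0,"ay":0,"az":0.212,"jaw":45},{"x":-29,"y":56,"z":2.4,"ax":0,"ay":0,"az":0.318,"jaw":45},{"x":-38.5,"y":74.7,"z":3.2,"ax":0,"ay":0,"az":0.424,"jaw":45},{"x":-48,"y":93.5,"z":4,"ax":0,"ay":0,"az":0.53,"jaw":45}]}}

```text
clock: 1.77
position: [0.4686, 0.2412, 0.2148]
orientation: [0.939, 0.343, -0.0, -0.0]
ft_force: [-1.2, -0.4, -0.2]
finger_gap: 0.0448
grip_force: 0.0
```

>>> {"fn": "move_arm", "kwargs": {"series": [{"x":1.2,"y":21,"z":0.8,"ax":0,"ay":0,"az":0.106,"jaw":45},{"x":2.4,"y":42,"z":1.6,"ax":0,"ay":0,"az":0.212,"jaw":45},{"x":3.6,"y":63,"z":2.4,"ax":0,"ay":0,"az":0.318,"jaw":45},{"x":4.8,"y":84,"z":3.2,"ax":0,"ay":0,"az":0.424,"jaw":45},{"x":6,"y":105,"z":4,"ax":0,"ay":0,"az":0.53,"jaw":45}]}}

```text
clock: 2.18
position: [0.5413, 0.1652, 0.2108]
orientation: [0.996, 0.085, -0.0, -0.0]
ft_force: [0.9, 1.1, 0.6]
finger_gap: 0.0447
grip_force: 0.0
```

```bash
python3 - <<'E'
from station import sense, grab_frame
from h import *
s=sense();print(s["clock"],s["position"],s["joint_positions"])
f=grab_frame("wrist");np.savez("pics/w0.npz",**f);print(f["fx"],f["cx"],f["cy"])
cv2.imwrite("pics/w0.png",cv2.resize(f["frame"][:,:,::-1],(800,600),interpolation=cv2.INTER_CUBIC))
R0=Ro.from_quat(s["orientation"]).as_matrix();plan(s["position"],R0,np.array([.54,.165,.2]),down(-1.397+1e-9),1)
E
```

```text
2.1833 [0.54129349 0.16522446 0.21076505] [8.65590134e-02 1.80338737e-01 1.65031980e+00 3.41695926e-05
 1.31188394e+00 1.48683425e+00]
297.3186396354542 258.3954878566254 189.21656769440764
0 [-1.3  0.  10.8] [-0.     0.001 -0.003]
```

View pics/w0.png

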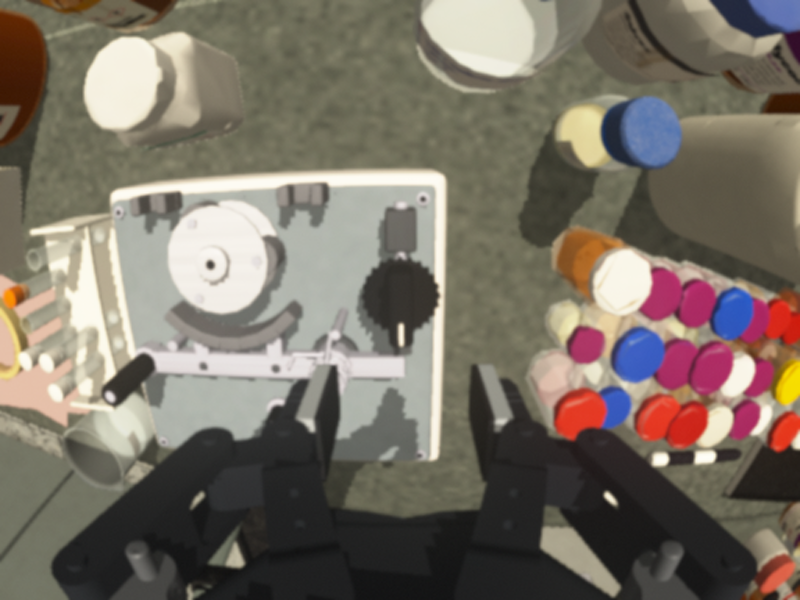

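Wrist view: knob skirt centre (400,296) with bar along image columns (pointer at (401,335)), rotor hub (211,265), post top (111,394)–foot (152,362), pivot (333,365). Refine with these rays.

```bash
cat >> h.py <<'E'
def fray(f,p):
    E=np.array(f["extrinsics"]);R,t=E[:3,:3],E[:3,3]
    v=np.array([(p[0]-f["cx"])/f["fx"],(p[1]-f["cy"])/f["fy"]]);th=np.linalg.norm(v)
    return -R.T@t,R.T@np.r_[np.sin(th)*v/th,np.cos(th)]
def fonz(f,p,z):
    o,d=fray(f,p);return o+d*(z-o[2])/d[2]
E
python3 - <<'E'
from h import *
W=dict(np.load("pics/w0.npz"));T=dict(np.load("pics/top0.npz"))
px=lambda u,v:((u+.5)/1.5625-.5,(v+.5)/1.5625-.5)
im=W["frame"].astype(int)
m=(im.max(2)<45).astype(np.uint8);m[:160]=0;m[225:]=0;m[:,:225]=0;m[:,290:]=0
n,l,st,c=cv2.connectedComponentsWithStats(m);i=1+np.argmax(st[1:,4]);print('blob',st[i],c[i])
tp=lambda u,v:((u+.5)/5-.5+100,(v+.5)/5-.5+125)
def tri2(rs):
    A=np.zeros((3,3));b=np.zeros(3)
    for o,d in rs:
        M=np.eye(3)-np.outer(d,d);A+=M;b+=M@o
    X=np.linalg.solve(A,b);return np.round(X,4),[round(float(np.linalg.norm((np.eye(3)-np.outer(d,d))@(X-o))),4) for o,d in rs]
for k,p,z,t in(('knob skirt',(400,296),.109,(631,155)),('rotor',(211,265),.123,(415,150)),('post',(111,394),.149,(288,300)),('pivot',(333,365),.122,(570,258)),('ptr end',(402,345),.109,(640,168)),('tr',(439,178),.08,(658,48)),('br',(438,457),.08,(748,428)),('tl',(116,196),.08,(225,142))):
    print(k,np.round(fonz(W,px(*p),z),4),'two-view',*tri2([fray(W,px(*p)),ray(T,tp(*t))]))
E
```

```text
Traceback (most recent call last):
ValueError: attempt to get argmax of an empty sequence
```

```bash
python3 - <<'E'
from h import *
W=dict(np.load("pics/w0.npz"));T=dict(np.load("pics/top0.npz"))
px=lambda u,v:((u+.5)/1.5625-.5,(v+.5)/1.5625-.5)
im=W["frame"].astype(int);print(im[189,250:262].max(1))
tp=lambda u,v:((u+.5)/5-.5+100,(v+.5)/5-.5+125)
def tri2(rs):
    A=np.zeros((3,3));b=np.zeros(3)
    for o,d in rs:
        M=np.eye(3)-np.outer(d,d);A+=M;b+=M@o
    X=np.linalg.solve(A,b);return np.round(X,4),[round(float(np.linalg.norm((np.eye(3)-np.outer(d,d))@(X-o))),4) for o,d in rs]
for k,p,z,t in(('knob skirt',(400,296),.109,(631,155)),('rotor',(211,265),.123,(415,150)),('post',(111,394),.149,(288,300)),('pivot',(333,365),.122,(570,258)),('ptr end',(402,345),.109,(640,168)),('tr',(439,178),.08,(658,48)),('br',(438,457),.08,(748,428)),('tl',(116,196),.08,(225,142))):
    print(k,np.round(fonz(W,px(*p),z),4),'two-view',*tri2([fray(W,px(*p)),ray(T,tp(*t))]))
E
```

```text
[52 53 53 54 55 56 55 56 54 55 56 54]
knob skirt [0.5397 0.1676 0.109 ] two-view [0.5395 0.1672 0.1085] [0.0004, 0.0004]
rotor [0.544  0.2724 0.123 ] two-view [0.5439 0.2714 0.1234] [0.0008, 0.0008]
post [0.4629 0.3285 0.149 ] two-view [0.4653 0.3269 0.152 ] [0.0006, 0.0006]
pivot [0.4975 0.1984 0.122 ] two-view [0.4896 0.1993 0.1069] [0.0003, 0.0003]
ptr end [0.5107 0.1615 0.109 ] two-view [0.5237 0.1627 0.1386] [0.0009, 0.0009]
tr [0.6057 0.1561 0.08  ] two-view [0.6059 0.1535 0.073 ] [0.002, 0.002]
br [0.4133 0.1183 0.08  ] two-view [0.4068 0.1167 0.0714] [0.0002, 0.0002]
tl [0.5674 0.3665 0.08  ] two-view [0.5672 0.3722 0.074 ] [0.0017, 0.0017]
```

>>> {"fn": "move_arm", "kwargs": {"series": [{"x":-1.5,"y":-1.5,"z":30,"ax":0,"ay":0,"az":0,"jaw":45},{"x":-1.5,"y":-1.5,"z":60,"ax":0,"ay":0,"az":0,"jaw":45},{"x":-1.5,"y":-1.5,"z":80,"ax":0,"ay":0,"az":0,"jaw":45},{"x":-1.5,"y":-1.5,"z":92,"ax":0,"ay":0,"az":0,"jaw":45},{"x":-1.5,"y":-1.5,"z":98,"ax":0,"ay":0,"az":0,"jaw":45}]}}

```text
clock: 2.65
position: [0.5377, 0.1672, 0.1109]
orientation: [0.996, 0.088, -0.002, 0.0]
ft_force: [0.1, 0.3, -0.1]
finger_gap: 0.0451
grip_force: 0.0
```

>>> {"fn": "move_arm", "kwargs": {"series": [{"x":0,"y":0,"z":0,"ax":0,"ay":0,"az":0,"jaw":5},{"x":0,"y":0,"z":0,"ax":0,"ay":0,"az":0,"jaw":5},{"x":0,"y":0,"z":0,"ax":0,"ay":0,"az":0,"jaw":5},{"x":0,"y":0,"z":0,"ax":0,"ay":0,"az":0,"jaw":5},{"x":0,"y":0,"z":0,"ax":0,"ay":0,"az":0,"jaw":5}]}}

```text
clock: 3.07
position: [0.5404, 0.1671, 0.1149]
orientation: [0.996, 0.088, 0.001, 0.0]
ft_force: [-0.8, -2.2, 4.6]
finger_gap: 0.0114
grip_force: 61.6
```

>>> {"fn": "move_arm", "kwargs": {"series": [{"x":0,"y":0,"z":0,"ax":0,"ay":0,"az":-0.09,"jaw":5},{"x":0,"y":0,"z":0,"ax":0,"ay":0,"az":-0.18,"jaw":5},{"x":0,"y":0,"z":0,"ax":0,"ay":0,"az":-0.27,"jaw":5},{"x":0,"y":0,"z":0,"ax":0,"ay":0,"az":-0.36,"jaw":5},{"x":0,"y":0,"z":0,"ax":0,"ay":0,"az":-0.45,"jaw":5}]}}

```text
clock: 3.48
position: [0.5402, 0.1673, 0.1149]
orientation: [0.951, 0.309, 0.001, 0.0]
ft_force: [-1.9, -0.8, 4.2]
finger_gap: 0.0118
grip_force: 61.9
```

```bash
python3 - <<'E'
from station import sense
s=sense();print(s["joint_positions"],s["ft_force"],s["ft_torque"],s["finger_gap"])
E
```

```text
[9.03583028e-02 2.90147296e-01 1.72767193e+00 3.98069774e-04
 1.12146826e+00 1.03169217e+00] [-1.8564123  -0.8147514   4.21902336] [ 0.0054856   0.2555442  -0.09918629] 0.011811448121714425
```

>>> {"fn": "move_arm", "kwargs": {"series": [{"x":0,"y":0,"z":0,"ax":0,"ay":0,"az":-0.09,"jaw":5},{"x":0,"y":0,"z":0,"ax":0,"ay":0,"az":-0.18,"jaw":5},{"x":0,"y":0,"z":0,"ax":0,"ay":0,"az":-0.27,"jaw":5},{"x":0,"y":0,"z":0,"ax":0,"ay":0,"az":-0.36,"jaw":5},{"x":0,"y":0,"z":0,"ax":0,"ay":0,"az":-0.45,"jaw":5}]}}

```text
clock: 3.9
position: [0.5399, 0.1676, 0.1149]
orientation: [0.858, 0.514, 0.001, 0.0]
ft_force: [1.0, 0.4, 1.2]
finger_gap: 0.0116
grip_force: 61.2
```

>>> {"fn": "move_arm", "kwargs": {"series": [{"x":0,"y":0,"z":0,"ax":0,"ay":0,"az":-0.08,"jaw":5},{"x":0,"y":0,"z":0,"ax":0,"ay":0,"az":-0.16,"jaw":5},{"x":0,"y":0,"z":0,"ax":0,"ay":0,"az":-0.24,"jaw":5},{"x":0,"y":0,"z":0,"ax":0,"ay":0,"az":-0.32,"jaw":5},{"x":0,"y":0,"z":0,"ax":0,"ay":0,"az":-0.36,"jaw":5}]}}

```text
clock: 4.32
position: [0.5398, 0.1677, 0.1149]
orientation: [0.752, 0.659, 0.001, 0.0]
ft_force: [-2.6, 0.3, 5.6]
finger_gap: 0.0113
grip_force: 61.9
```

```bash
python3 - <<'E'
from station import sense
s=sense();print(s["joint_positions"],s["ft_force"],s["ft_torque"],s["finger_gap"])
E
```

```text
[9.10312258e-02 2.89963733e-01 1.72782270e+00 3.90260444e-04
 1.12202865e+00 2.21618906e-01] [-2.61881433  0.26442842  5.5675965 ] [-0.09763314  0.3420414  -0.1038984 ] 0.011339890863132019
```

>>> {"fn": "move_arm", "kwargs": {"series": [{"x":0,"y":0,"z":0,"ax":0,"ay":0,"az":0,"jaw":32},{"x":0,"y":0,"z":0,"ax":0,"ay":0,"az":0,"jaw":32},{"x":0,"y":0,"z":0,"ax":0,"ay":0,"az":0,"jaw":32},{"x":0,"y":0,"z":-10,"ax":0,"ay":0,"az":0,"jaw":32},{"x":0,"y":0,"z":-30,"ax":0,"ay":0,"az":0,"jaw":32}]}}

```text
clock: 4.73
position: [0.5372, 0.1671, 0.1414]
orientation: [0.753, 0.658, -0.002, -0.002]
ft_force: [-0.4, 0.3, 0.8]
finger_gap: 0.0319
grip_force: 0.0
```

>>> {"fn": "move_arm", "kwargs": {"series": [{"x":0,"y":0,"z":-25,"ax":0,"ay":0,"az":0,"jaw":32},{"x":0,"y":0,"z":-50,"ax":0,"ay":0,"az":0,"jaw":32},{"x":0,"y":0,"z":-70,"ax":0,"ay":0,"az":0,"jaw":32},{"x":0,"y":0,"z":-80,"ax":0,"ay":0,"az":0,"jaw":32},{"x":0,"y":0,"z":-80,"ax":0,"ay":0,"az":0,"jaw":32}]}}

```text
clock: 5.15
position: [0.541, 0.1675, 0.2266]
orientation: [0.753, 0.658, 0.002, 0.002]
ft_force: [0.9, 0.5, 0.4]
finger_gap: 0.0322
grip_force: 0.0
```

```bash
python3 - <<'E'
from station import sense, grab_frame
from h import *
s=sense();print(s["clock"],s["position"],s["ft_force"],s["joint_positions"])
f=grab_frame("wrist");np.savez("pics/w1.npz",**f)
cv2.imwrite("pics/w1.png",cv2.resize(f["frame"][:,:,::-1],(800,600),interpolation=cv2.INTER_CUBIC))
E
```

```text
5.15 [0.5409569  0.16750265 0.22664573] [0.85088524 0.49132429 0.36704965] [9.07087697e-02 1.61711392e-01 1.63866828e+00 3.78426129e-05
 1.33553796e+00 2.26039205e-01]
```

View pics/w1.png

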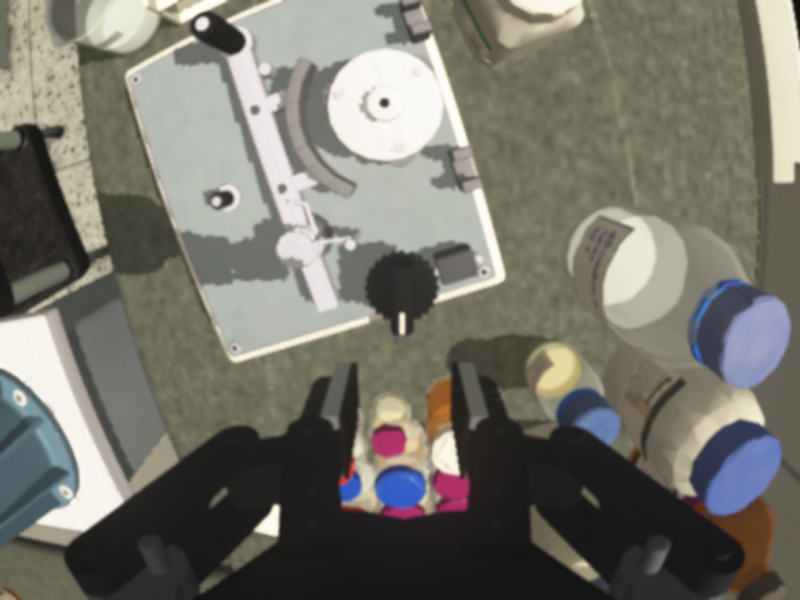

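Knob now lies ~1.26 rad turned relative to the pump (bar still aligned with tool, pointer at (402,322)); post top at (205,25), arm still shut. Released. Next: the post.

```bash
python3 - <<'E'
from h import *
from station import sense
W=dict(np.load("pics/w1.npz"));px=lambda u,v:((u+.5)/1.5625-.5,(v+.5)/1.5625-.5)
print('post top',fonz(W,px(205,25),.149),'foot',fonz(W,px(244,42),.103),'rotor',fonz(W,px(385,103),.123),'knob',fonz(W,px(400,285),.109))
s=sense();R0=Ro.from_quat(s["orientation"]).as_matrix();plan(s["position"],R0,np.array([.4635,.3275,.215]),down(.172),2)
E
```

```text
post top [0.46285522 0.32814924 0.149     ] foot [0.46823739 0.32746433 0.103     ] rotor [0.54490997 0.2725495  0.123     ] knob [0.53863568 0.16960694 0.109     ]
0 [ 74.2 -48.7   4.7] [ 0.001 -0.    -0.154]
1 [ 80.7 -36.7   4.7] [ 0.001 -0.    -0.154]
```

>>> {"fn": "move_arm", "kwargs": {"series": [{"x":15,"y":-9.7,"z":1,"ax":0,"ay":0,"az":-0.03,"jaw":42},{"x":30,"y":-19.5,"z":2,"ax":0,"ay":0,"az":-0.06,"jaw":42},{"x":44.5,"y":-29,"z":3,"ax":0,"ay":0,"az":-0.09,"jaw":42},{"x":59,"y":-39,"z":4,"ax":0,"ay":0,"az":-0.12,"jaw":42},{"x":74,"y":-48.5,"z":5,"ax":0,"ay":0,"az":-0.154,"jaw":42}]}}

```text
clock: 5.62
position: [0.4996, 0.2474, 0.216]
orientation: [0.7, 0.714, -0.002, -0.001]
ft_force: [-0.2, 0.4, 0.2]
finger_gap: 0.0423
grip_force: 0.0
```

>>> {"fn": "move_arm", "kwargs": {"series": [{"x":20,"y":-9,"z":1,"ax":0,"ay":0,"az":-0.04,"jaw":42},{"x":40,"y":-18,"z":2,"ax":0,"ay":0,"az":-0.08,"jaw":42},{"x":60,"y":-27,"z":3,"ax":0,"ay":0,"az":-0.12,"jaw":42},{"x":76,"y":-34,"z":4,"ax":0,"ay":0,"az":-0.154,"jaw":42},{"x":80.5,"y":-36.5,"z":5,"ax":0,"ay":0,"az":-0.154,"jaw":42}]}}

```text
clock: 6.03
position: [0.4609, 0.3285, 0.2111]
orientation: [0.642, 0.767, -0.001, -0.001]
ft_force: [-0.6, -0.2, 0.5]
finger_gap: 0.042
grip_force: 0.0
```

```bash
python3 - <<'E'
from h import *
from station import sense,grab_frame
s=sense();R0=Ro.from_quat(s["orientation"]).as_matrix();plan(s["position"],R0,np.array([.4635,.3278,.116]),down(.172),1)
f=grab_frame("wrist");np.savez("pics/w2.npz",**f)
cv2.imwrite("pics/w2.png",cv2.resize(f["frame"][:,:,::-1],(800,600),interpolation=cv2.INTER_CUBIC))
E
```

```text
0 [-1.1  2.8 95.1] [-0.004  0.     0.004]
```

View pics/w2.png

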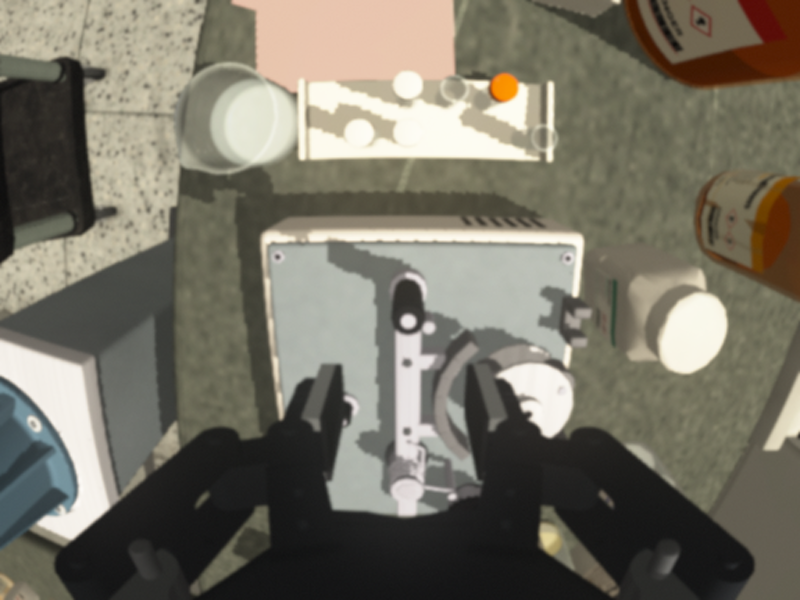

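Post top at (408,320), centred between the fingers; rack, beaker clear. Descend and grip.

>>> {"fn": "move_arm", "kwargs": {"series": [{"x":-1,"y":2,"z":30,"ax":0,"ay":0,"az":0,"jaw":42},{"x":-1,"y":2,"z":60,"ax":0,"ay":0,"az":0,"jaw":42},{"x":-1,"y":2,"z":80,"ax":0,"ay":0,"az":0,"jaw":42},{"x":-1,"y":2,"z":90,"ax":0,"ay":0,"az":0,"jaw":42},{"x":-1,"y":2,"z":94,"ax":0,"ay":0,"az":0,"jaw":42}]}}

```text
clock: 6.5
position: [0.4641, 0.3247, 0.1165]
orientation: [0.644, 0.765, -0.002, -0.001]
ft_force: [-0.3, 0.4, 0.0]
finger_gap: 0.0419
grip_force: 0.0
```

>>> {"fn": "move_arm", "kwargs": {"series": [{"x":0,"y":0,"z":0,"ax":0,"ay":0,"az":0,"jaw":6},{"x":0,"y":0,"z":0,"ax":0,"ay":0,"az":0,"jaw":6},{"x":0,"y":0,"z":0,"ax":0,"ay":0,"az":0,"jaw":6},{"x":0,"y":0,"z":0,"ax":0,"ay":0,"az":0,"jaw":6},{"x":0,"y":0,"z":0,"ax":0,"ay":0,"az":0,"jaw":6}]}}

```text
clock: 6.92
position: [0.4631, 0.3256, 0.1201]
orientation: [0.643, 0.766, -0.002, -0.001]
ft_force: [-9.7, -4.2, 4.2]
finger_gap: 0.0137
grip_force: 58.6
```

```bash
python3 - <<'E'
from h import *
from station import sense
s=sense();p=s["position"];R0=Ro.from_quat(s["orientation"]).as_matrix();print(p,s["ft_force"],s["joint_positions"])
piv=np.array([.485,.1989]);v=p[:2]-piv;r=np.linalg.norm(v);print(r,np.arctan2(-v[0],v[1]))
v=v/r*.13
for a in np.linspace(0,.57,16)[1:]:
    c,sn=np.cos(a),np.sin(a);d=np.array([[c,-sn],[sn,c]])@v-v;print(round(a,3),np.round(R0.T@np.r_[d,0]*1e3,1))
E
```

```text
[0.46313144 0.32563005 0.12010255] [-9.68958142 -4.20303228  4.23311385] [4.03193770e-01 2.88820687e-01 1.71720342e+00 1.82569080e-05
 1.14039227e+00 2.29847386e-01]
0.12860303339433524 0.17087734358897316
0.038 [-0.1 -4.9  0. ]
0.076 [-0.4 -9.9  0. ]
0.114 [ -0.8 -14.8   0.1]
0.152 [ -1.5 -19.7   0.1]
0.19 [ -2.3 -24.6   0.1]
0.228 [ -3.3 -29.4   0.1]
0.266 [ -4.5 -34.2   0.2]
0.304 [ -5.9 -38.9   0.2]
0.342 [ -7.4 -43.6   0.2]
0.38 [ -9.2 -48.2   0.2]
0.418 [-11.1 -52.8   0.3]
0.456 [-13.1 -57.3   0.3]
0.494 [-15.4 -61.7   0.3]
0.532 [-17.8 -66.    0.3]
0.57 [-20.4 -70.2   0.4]
```

>>> {"fn": "move_arm", "kwargs": {"series": [{"x":-0.1,"y":-5,"z":0,"ax":0,"ay":0,"az":-0.038,"jaw":6},{"x":-0.4,"y":-10,"z":0,"ax":0,"ay":0,"az":-0.076,"jaw":6},{"x":-0.8,"y":-15,"z":0,"ax":0,"ay":0,"az":-0.114,"jaw":6},{"x":-1.5,"y":-19.7,"z":0,"ax":0,"ay":0,"az":-0.152,"jaw":6},{"x":-2.3,"y":-24.6,"z":0,"ax":0,"ay":0,"az":-0.19,"jaw":6}]}}

```text
clock: 7.33
position: [0.4421, 0.3199, 0.1203]
orientation: [0.567, 0.823, 0.001, 0.001]
ft_force: [2.3, 2.3, -6.2]
finger_gap: 0.0143
grip_force: 58.9
```

>>> {"fn": "move_arm", "kwargs": {"series": [{"x":-0.1,"y":-5,"z":0,"ax":0,"ay":0,"az":-0.038,"jaw":6},{"x":-0.4,"y":-10,"z":0,"ax":0,"ay":0,"az":-0.076,"jaw":6},{"x":-0.8,"y":-15,"z":0,"ax":0,"ay":0,"az":-0.114,"jaw":6},{"x":-1.5,"y":-19.7,"z":0,"ax":0,"ay":0,"az":-0.152,"jaw":6},{"x":-2.3,"y":-24.6,"z":0,"ax":0,"ay":0,"az":-0.19,"jaw":6}]}}

```text
clock: 7.75
position: [0.4201, 0.3095, 0.1203]
orientation: [0.487, 0.874, 0.001, 0.001]
ft_force: [3.2, 4.1, -8.0]
finger_gap: 0.0141
grip_force: 58.8
```

```bash
cat >> h.py <<'E'
def armang(p):
    v=p[:2]-np.array([.485,.1989]);return np.linalg.norm(v),np.arctan2(-v[0],v[1])-.171
E
python3 - <<'E'
from h import *
from station import sense
s=sense();print(s["position"],s["ft_force"],s["finger_gap"],s["grip_force"],armang(s["position"]),'in tool',Ro.from_quat(s["orientation"]).inv().apply(s["ft_force"]))
E
```

```text
[0.42007069 0.30947982 0.12028575] [ 3.22188641  4.09305643 -7.98794841] 0.014065204634075637 58.804744658991694 (np.float64(0.12823304345549286), np.float64(0.35993333044718)) in tool [1.78364628 4.86797286 8.00390085]
```

>>> {"fn": "move_arm", "kwargs": {"series": [{"x":-0.1,"y":-5,"z":0,"ax":0,"ay":0,"az":-0.038,"jaw":6},{"x":-0.4,"y":-10,"z":0,"ax":0,"ay":0,"az":-0.076,"jaw":6},{"x":-0.8,"y":-15,"z":0,"ax":0,"ay":0,"az":-0.114,"jaw":6},{"x":-1.5,"y":-20,"z":0,"ax":0,"ay":0,"az":-0.152,"jaw":6},{"x":-2.3,"y":-25,"z":0,"ax":0,"ay":0,"az":-0.19,"jaw":6}]}}

```text
clock: 8.17
position: [0.4009, 0.2953, 0.1205]
orientation: [0.402, 0.916, 0.003, 0.001]
ft_force: [22.2, 21.2, -22.0]
finger_gap: 0.014
grip_force: 58.6
```

```bash
python3 - <<'E'
from h import *
from station import sense
s=sense();print(s["position"],s["ft_force"],s["finger_gap"],s["grip_force"],armang(s["position"]),'in tool',Ro.from_quat(s["orientation"]).inv().apply(s["ft_force"]))
E
```

```text
[0.40094419 0.29525813 0.12051752] [ 22.22552015  21.18510811 -21.95041647] 0.014034277039763869 58.60002714874064 (np.float64(0.1278681692227873), np.float64(0.546314124403849)) in tool [ 0.55028261 30.55709519 22.14868975]
```

On the stop (0.546 rad, force risen to 30 N). Ease slightly and hold.

>>> {"fn": "move_arm", "kwargs": {"series": [{"x":0,"y":0.4,"z":0.5,"ax":0,"ay":0,"az":0,"jaw":6},{"x":0,"y":0.8,"z":1,"ax":0,"ay":0,"az":0,"jaw":6},{"x":0,"y":0.8,"z":1,"ax":0,"ay":0,"az":0,"jaw":6},{"x":0,"y":0.8,"z":1,"ax":0,"ay":0,"az":0,"jaw":6},{"x":0,"y":0.8,"z":1,"ax":0,"ay":0,"az":0,"jaw":6}]}}

```text
clock: 8.58
position: [0.4013, 0.2958, 0.1202]
orientation: [0.403, 0.915, 0.002, 0.001]
ft_force: [1.7, 5.9, -2.8]
finger_gap: 0.0139
grip_force: 61.0
```

```bash
python3 - <<'E'
from h import *
from station import sense,grab_frame
s=sense();print(s["position"],s["joint_vel"],s["finger_gap"],s["grip_force"],armang(s["position"]),'in tool',Ro.from_quat(s["orientation"]).inv().apply(s["ft_force"]))
f=grab_frame("top");cv2.imwrite("pics/t3.png",cv2.resize(f["frame"][125:245,100:260,::-1],None,fx=5,fy=5,interpolation=cv2.INTER_CUBIC))
E
```

```text
[0.40134602 0.29580586 0.12022375] [ 3.49765020e-05  6.96258196e-04  7.73901984e-05  5.42932625e-04
 -7.66324404e-04  2.29670038e-03] 0.013919682008155243 61.04612600058317 (np.float64(0.12801849452448863), np.float64(0.5411362578137958)) in tool [3.23319045 5.22101947 2.84197063]
```

View pics/t3.png

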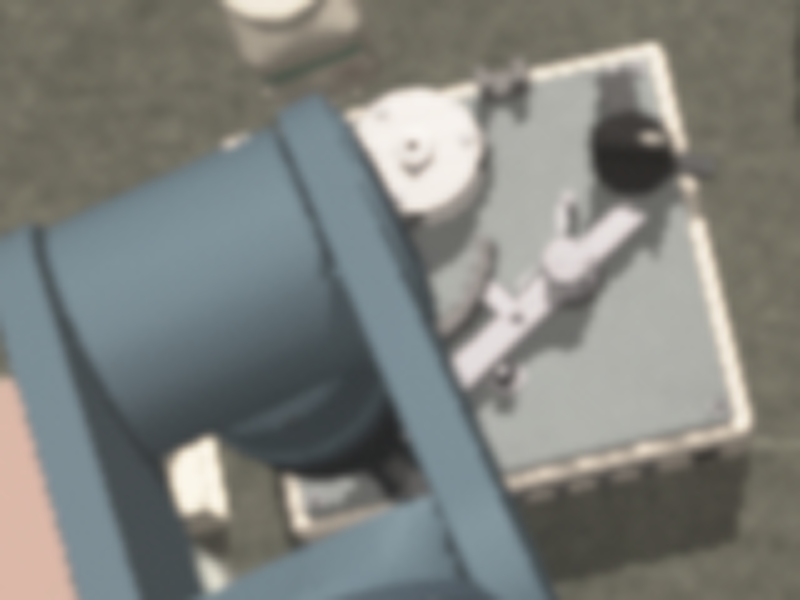

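Arm lies against the stop pin at (505,375), knob turned. The pull is now about the spring's own force, so I'll press back half a millimetre and hand in.

>>> {"fn": "move_arm", "kwargs": {"series": [{"x":0,"y":-0.5,"z":0,"ax":0,"ay":0,"az":0,"jaw":6},{"x":0,"y":-0.5,"z":0,"ax":0,"ay":0,"az":0,"jaw":6},{"x":0,"y":-0.5,"z":0,"ax":0,"ay":0,"az":0,"jaw":6},{"x":0,"y":-0.5,"z":0,"ax":0,"ay":0,"az":0,"jaw":6},{"x":0,"y":-0.5,"z":0,"ax":0,"ay":0,"az":0,"jaw":6}]}}

```text
clock: 9.05
position: [0.4012, 0.2957, 0.1202]
orientation: [0.403, 0.915, 0.003, 0.001]
ft_force: [2.6, 6.0, -4.7]
finger_gap: 0.0139
grip_force: 60.9
```

```bash
python3 - <<'E'
from h import *
from station import sense,hand_in
s=sense();print(armang(s["position"]),Ro.from_quat(s["orientation"]).inv().apply(s["ft_force"]))
print(hand_in())
E
```

```text
(np.float64(0.12802718782151068), np.float64(0.5426292492801011)) [2.7271023  5.95067528 4.68941506]
the job is handed in; nothing more can be done
None
```

I turned the knob to its released click, drew the pressure arm to its open stop (about 0.54 rad by my measurement), and handed in still gripping the post at about 9 s; the hand-in gave no verdict.

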